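# Set the sample containers in their fitted nests

## Robot

A 6-joint arm with a two-finger parallel gripper is mounted at the origin on the work surface. World frame = base frame: x ahead of the robot, y to its left, z up, the work surface at z = 0. Lengths are in m, angles in rad, forces in N, time in s.
With the tool pointing down it reaches from about 0.25 to 0.775 m from the base axis. Payload 4 kg.
Tool frame: the origin (TCP) lies midway between the tips of the shut fingers; the grasp point (between the pads) lies 19 mm behind it (robot.tcp_to_grasp is the distance from the TCP to the grasp point, in m); z points along the fingers, y is the line along which they close (so a half turn about z gives the same grasp; the last joint's range is limited). The gripper opens to 94 mm and grips with 3 to 60 N. Pads are 16 mm wide; open, the fingers measure 119 mm over their backs; the gripper's body (75 mm by 177 mm) begins 78 mm behind the grasp point.
Start: joints at [1.134, 0.087, 1.371, -0, 1.684, -0.103], TCP at [0.18, 0.52, 0.206] pointing down, gripper open.
Joint ranges: [-3.1, 3.1], [-0.76, 2.03], [0.27, 2.55], [-1.08, 4.22], [0.17, 2.65], [-2.57, 2.57]. Speed limits (rad/s): [2.79, 2.79, 3.14, 3.14, 3.14, 3.14].

## Interface

Orientations are given as [roll, pitch, yaw] about the fixed x, y, z axes, in that order (R = Rz(yaw) Ry(pitch) Rx(roll)).
In Python, from bench import robot, viewer gives the robot as it stands. The module is installed in compiled form; this text tells all that it offers.
- The arm moves only by the shell command python3 -m handwheel 'ROWS' [OPENING]. ROWS is JSON, a list of rows, each a list of 6 numbers: the shift along the tool's x, y, z in units of 0.2 m (1.0 is 0.2 m), then the turn, a rotation vector about the tool's x, y, z in units of 30 degrees (1.0 is 30 degrees). In form: [[x, y, z, wx, wy, wz], ...]. A call has 1 to 10 rows; each row is the pose to reach, as a shift and turn from the pose commanded when the call began, along the tool's axes at that moment; what a row does not reach only later rows make up. A row lasts 1/12 s, in which the tool goes at most 41.7 mm and 7.16 degrees, less where a joint would pass 70% of its speed; a pose out of reach is approached as far as the arm can. A call with a number of a shift or a turn outside -1 to 1 is refused whole. A call with a gripper value outside its range is refused whole. OPENING is the gripper's target within -1 to 1 (shut at 1, half-way at 0, fully open at -1), set as the call begins (- or left out, the last holds). The fingers move at their own pace and stop on an object; the grip force is fixed at half the most. Time passes only in rows, so rows that repeat a pose let the fingers close. It gives the time, the measured TCP pose, the force, the opening and the grip force at its end, in the units of the state.
- robot.get_obs(): the state, without advancing time (a new reading comes with each control period).
- viewer.snapshot(name): name is "side" or "top"; returns the picture (400x640x3 uint8, red, green, blue); there is no depth.
- viewer.calibration(name): a dict with "fx", "fy", "cx", "cy" (pixels), "k1" (the pictures are not rectified: a ray, as slopes to the right and down, at radius r is drawn at 1 + k1 r^2 times it, then the intrinsics apply), "R" (3x3) and "t" (3): a world point X has camera coordinates R X + t. Camera axes: x right, y down, z forward; pixel columns grow to the right and rows downward; lengths in m; the calibration is good to about 2 mm. A picture is of the moment at which its call begins. calibration takes no time and is no camera call.
- robot.close_job(): hands the job in; it is judged then, once.
The state is a dict: "time": time; "joint_positions": joint angles; "qvel": joint speeds; "joint_torque": joint torques, N m; "tool_pos": TCP position; "ee_rot": TCP orientation; "wrist_force": force on the tool from outside, world axes, zero at the start; "wrist_torque": the same for the moment, N m; "width": finger opening in m; "finger_force": force on a finger pad.
Only numpy, scipy, OpenCV 4.12 (cv2) and the standard library are available. Lean on these libraries where they do the work, as an engineer would, in place of code of your own. Each camera call takes 0.05 s, during which the arm holds its last target. There are 200 camera calls.

## Task

Four closed sample containers stand about on the lab bench: set each one down in the grey nest that fits its base (slim vial in the smallest round nest, round bottle in the middle-sized round nest, lidded specimen cup in the largest round nest, oblong bottle in the oblong nest, long side along long side). Each must stand upright and flat on the floor of its nest; do not tip the containers over and do not drop them. Leave the glass dish and the frosted beaker where they are.

Things in the scene. Friction and masses are not known exactly. Their poses are not given: they have to be found in the camera images.
- vial: Slim amber glass sample vial, 90 mm tall: straight round body 28 mm in diameter up to 70 mm, then a white cap 25 mm in diameter from 74 to 90 mm. About 60 g. Loose, standing upright on the bench at the start. Origin: centre of its underside, z up.
- round_bottle: Milky round plastic bottle, 92 mm tall: straight body 44 mm in diameter up to 62 mm, sloping shoulder, white cap 36 mm in diameter from 72 to 92 mm. About 110 g. Loose, standing upright on the bench at the start. Origin: centre of its underside, z up.
- cup: Wide milky specimen cup, 72 mm tall: body 58 mm in diameter, closed with a flat white lid 62 mm in diameter from 58 to 72 mm. About 120 g. Loose, standing upright on the bench at the start. Origin: centre of its underside, z up.
- flat_bottle: Milky oblong bottle, 88 mm tall: box-shaped body 60 mm along its x, 34 mm along its y, up to 66 mm, then a round white cap 26 mm in diameter from 70 to 88 mm. About 100 g. Loose, standing upright on the bench at the start. Origin: centre of its underside, z up.
- nest_small: Smallest round grey plastic nest (a low open-topped ring with a floor), 44 mm inside, 52 mm outside; for the slim vial. Fixed to the bench, 14 mm high, wall 4 mm thick, floor 4 mm above the bench. Origin: centre of its underside, on the bench.
- nest_medium: Middle-sized round grey nest, 60 mm inside, 68 mm outside; for the round bottle. Fixed to the bench, 14 mm high, wall 4 mm thick, floor 4 mm above the bench. Origin: centre of its underside, on the bench.
- nest_large: Largest round grey nest, 76 mm inside, 84 mm outside; for the specimen cup. Fixed to the bench, 14 mm high, wall 4 mm thick, floor 4 mm above the bench. Origin: centre of its underside, on the bench.
- nest_oblong: Oblong grey nest, inside 78 mm along its x and 52 mm along its y, outside 86 by 60 mm; for the oblong bottle, its long side along the nest's (either way round). Fixed to the bench, 14 mm high, wall 4 mm thick, floor 4 mm above the bench. Origin: centre of its underside, on the bench.
- glass_dish: Bystander, not to be disturbed: clear glass bowl, 90 mm in diameter at the rim, 34 mm high, loose. Origin: centre of its underside.
- beaker: Bystander, not to be disturbed: frosted open beaker, 54 mm in diameter at the rim, 55 mm high, loose. Origin: centre of its underside.
Things that resemble listed ones, but are neither listed nor needed, are in the scene too. What is shaped like the nest_medium but brown, purple or yellow is not meant.

How it is judged:
By the outcome, as a careful person would: the job done as asked, in the order asked, and still so for the second after the job is handed in, with the robot touching nothing.
It also fails if it takes over 104 s, if anything falls off the work surface, if the arm or the gripper's body presses on something with over 40 N, if the wrist force passes 120 N, or if a joint passes its speed limit or range.

## Working session

There is one attempt and no reset: what is moved stays moved. The work goes in short steps, Python scripts to look and compute and a shell command to move; the robot and the scene stay as the last step left them, time stands still between calls to the robot, and variables do not carry over. Pictures are saved under pics/ and viewed, at most 14 in all, crops included, and the job is handed in when it is done.

```bash
mkdir -p pics
python3 - <<'E'
from bench import robot, viewer
import cv2,json
for n in("top","side"):
    cv2.imwrite(f"pics/{n}0.png",viewer.snapshot(n)[:,:,::-1]); c=viewer.calibration(n); print({k:(v.tolist() if hasattr(v,'tolist') else v) for k,v in c.items()})
print(robot.get_obs())
E
```

```text
{'fx': 486.37610595921933, 'fy': 486.37610595921933, 'cx': 317.5082122709028, 'cy': 201.6449869594534, 'k1': -0.05475420969196802, 'R': [[-0.023327711039821324, -0.9996876379971995, 0.008969076497776346], [-0.9856723320348516, 0.021499708035940045, -0.16729559592334362], [0.16705050660988713, -0.01274319386769667, -0.9858659844276149]], 't': [0.05064127339994822, 0.45000955234074985, 1.1780116361200663]}
{'fx': 469.9467964055369, 'fy': 469.9467964055369, 'cx': 320.03315216609803, 'cy': 198.52483758212816, 'k1': -0.05936598054053083, 'R': [[0.995492452314733, -0.09410250291671093, -0.01181085641302117], [-0.059648242220735295, -0.5244013223229163, -0.8493793854020438], [0.07373509737143555, 0.8462552641436195, -0.5276506072438821]], 't': [-0.47410628910936087, 0.08414920307498565, 1.390986666659295]}
{'time': 0.1, 'joint_positions': array([ 1.13389326e+00,  8.78984314e-02,  1.37209172e+00, -2.76172357e-06,
        1.68361171e+00, -1.03109956e-01]), 'qvel': array([-0.00037114, -0.00159186, -0.00577136, -0.00140838,  0.00069266,
       -0.00116763]), 'joint_torque': array([ 3.24616660e-03, -3.41250765e+01, -3.03302157e+01,  7.22317840e-02,
        3.04306566e-02, -8.79859317e-05]), 'tool_pos': array([0.17999546, 0.51918805, 0.20441754]), 'ee_rot': array([-3.13959383e+00, -2.04072988e-04,  2.80779903e+00]), 'wrist_force': array([ 0.01488385, -0.20185647,  0.69195306]), 'wrist_torque': array([0.02828113, 0.03088455, 0.03310219]), 'finger_force': 0.0, 'width': 0.09411472620226909}
```

View pics/top0.png

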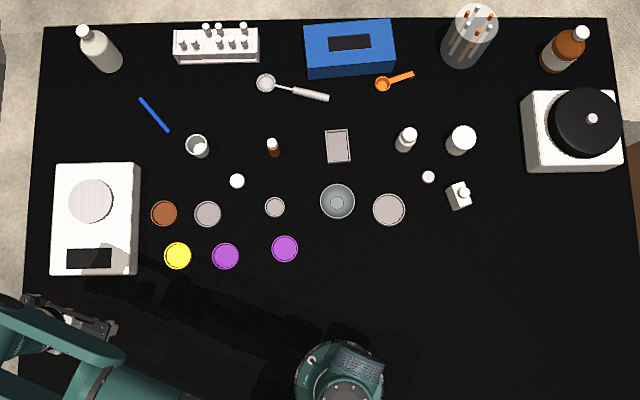

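View pics/side0.png

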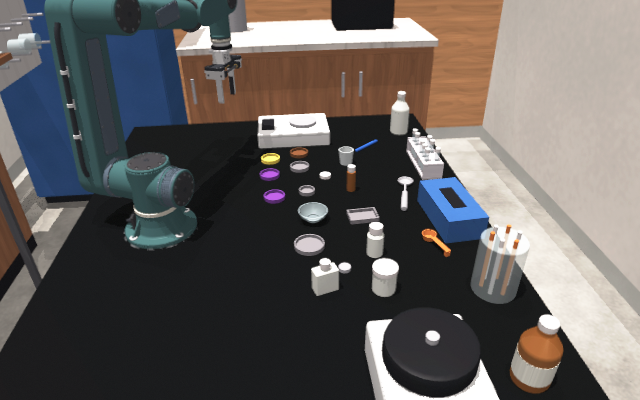

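Top picture: vial (272,147), round bottle (406,140), cup (461,140), flat bottle (459,196); nests: small (275,207), medium (208,214), large (389,209), oblong (338,146). Possible mix-ups are:
- **Medium nest:** brown (164,213), yellow (177,256), purple (225,256) and (285,249).
- **Containers:** frosted beaker (197,146), dish (337,201), loose white discs (237,181) and (428,177), big bottles (100,50) and (565,50).

I chose by colour and size, and will check this with silhouettes in both cameras and a close crop.

```bash
cat > h.py <<'E'
import numpy as np, cv2
from bench import robot, viewer
from scipy.optimize import minimize
from scipy.spatial.transform import Rotation as Rot
CAL={n:viewer.calibration(n) for n in("top","side")}
def proj(n,X):
    c=CAL[n]; p=np.atleast_2d(X)@np.array(c["R"]).T+np.array(c["t"]); s=p[:,:2]/p[:,2:]
    s=s*(1+c["k1"]*(s**2).sum(1,keepdims=True)); return s*[c["fx"],c["fy"]]+[c["cx"],c["cy"]]
def ray(n,uv,z):
    return minimize(lambda q:((proj(n,[q[0],q[1],z])-uv)**2).sum(),[.5,0],method="Nelder-Mead",options=dict(xatol=1e-5,fatol=1e-5)).x
A=np.linspace(0,2*np.pi,48,endpoint=False)
cyl=lambda d,z0,z1:np.array([[d/2*np.cos(a),d/2*np.sin(a),z] for z in(z0,z1) for a in A])
box=lambda x,y,z0,z1:np.array([[i*x/2,j*y/2,z] for i in(-1,1) for j in(-1,1) for z in(z0,z1)])
M=dict(vial=[cyl(.028,0,.07),cyl(.025,.07,.09)],round_bottle=[cyl(.044,0,.062),np.r_[cyl(.044,.062,.062),cyl(.036,.072,.072)],cyl(.036,.072,.092)],
 cup=[cyl(.058,0,.058),cyl(.062,.058,.072)],flat_bottle=[box(.06,.034,0,.066),cyl(.026,.066,.088)],
 nest_small=[cyl(.052,0,.014)],nest_medium=[cyl(.068,0,.014)],nest_large=[cyl(.084,0,.014)],nest_oblong=[box(.086,.06,0,.014)])
S=4
def render(n,name,q,o,sz):
    m=np.zeros((sz*S,sz*S),np.uint8); c,s=np.cos(q[2]),np.sin(q[2])
    for P in M[name]:
        X=P@np.array([[c,s,0],[-s,c,0],[0,0,1]])+[q[0],q[1],0]
        uv=(proj(n,X)-o+.5)*S-.5
        cv2.fillConvexPoly(m,np.round(cv2.convexHull(uv.astype(np.float32))*16).astype(np.int32),255,shift=4)
    return m
def mask(img,uv,o,sz,thr):
    p=img[o[1]:o[1]+sz,o[0]:o[0]+sz].max(2)
    m=(cv2.resize(p,None,fx=S,fy=S,interpolation=cv2.INTER_LINEAR)>thr).astype(np.uint8)*255
    c=[k for k in cv2.findContours(m,0,1)[0]]
    ctr=((np.array(uv)-o+.5)*S).tolist(); b=max(c,key=lambda k:cv2.pointPolygonTest(k,ctr,True)); f=np.zeros_like(m); cv2.drawContours(f,[b],-1,255,-1); return f
def fit(img,n,name,q,uv,sz=70,thr=60):
    o=np.round(uv).astype(int)-sz//2; o=np.maximum(o,0); m=mask(img,uv,o,sz,thr)
    yawed=name in("flat_bottle","nest_oblong")
    f=lambda q:(cv2.GaussianBlur(render(n,name,q if len(q)>2 else [*q,0],o,sz),(0,0),3).astype(float)-cv2.GaussianBlur(m,(0,0),3)).__pow__(2).sum()/255**2/S/S
    best=None
    for y in (np.arange(0,3.1,.35) if yawed else [0]):
        x0=[*q[:2]]+([y] if yawed else []); k=len(x0)
        r=minimize(f,x0,method="Nelder-Mead",options=dict(initial_simplex=[x0]+[list(np.array(x0)+np.eye(k)[i]*(.01,.01,.2)[i]) for i in range(k)],xatol=2e-4,fatol=.05))
        if best is None or r.fun<best.fun: best=r
    return best.x,best.fun,m.sum()/255/S/S
E
cat > meas.py <<'E'
from h import *
P0=dict(vial=(272,147),round_bottle=(406,140),cup=(461,140),flat_bottle=(459,196),nest_small=(275,207),nest_medium=(208,214),nest_large=(389,209),nest_oblong=(338,146))
P1=dict(vial=(351,180),round_bottle=(375,241),cup=(385,278),flat_bottle=(325,279),nest_small=(307,190),nest_medium=(299,167),nest_large=(309,244),nest_oblong=(363,215))
for n,P in(("top",P0),("side",P1)):
    img=viewer.snapshot(n)
    for k,uv in P.items():
        q,e,a=fit(img,n,k,ray(n,uv,.007 if "nest" in k else .04),uv,70 if n=="top" else 56); print(n,k,q.round(4),"err",round(e,1),"area",a)
    if n=="top":
        c=cv2.resize(img[120:280,150:490],None,fx=2.35,fy=2.35,interpolation=cv2.INTER_CUBIC)
        cv2.imwrite("pics/crop1.png",c[:,:,::-1])
E
python3 meas.py
```

```text
top vial [0.5934 0.151 ] err 1.7 area 190.8125
top round_bottle [ 0.6068 -0.1893] err 1.1 area 418.0625
top cup [ 0.6023 -0.3304] err 1.9 area 702.1875
top flat_bottle [ 0.459  -0.316   0.3012] err 1.3 area 553.8125
top nest_small [0.45   0.0249] err 314.7 area 342.3125
top nest_medium [0.4314 0.3227] err 0.9 area 589.625
top nest_large [ 0.4325 -0.1412] err 1.3 area 870.5
top nest_oblong [ 0.6043 -0.0149  0.0695] err 0.6 area 794.6875
side vial [0.5926 0.1592] err 163.7 area 419.125
side round_bottle [ 0.6066 -0.1863] err 541.0 area 1160.75
side cup [ 0.6016 -0.3298] err 120.4 area 1057.9375
side flat_bottle [ 0.4585 -0.3143  0.3445] err 113.0 area 1005.0
side nest_small [0.4453 0.1526] err 0.6 area 162.625
side nest_medium [0.4313 0.324 ] err 0.7 area 200.3125
side nest_large [ 0.4316 -0.1394] err 1.7 area 571.5625
side nest_oblong [ 0.6039 -0.0156  0.0117] err 315.2 area 806.25
```

View pics/crop1.png

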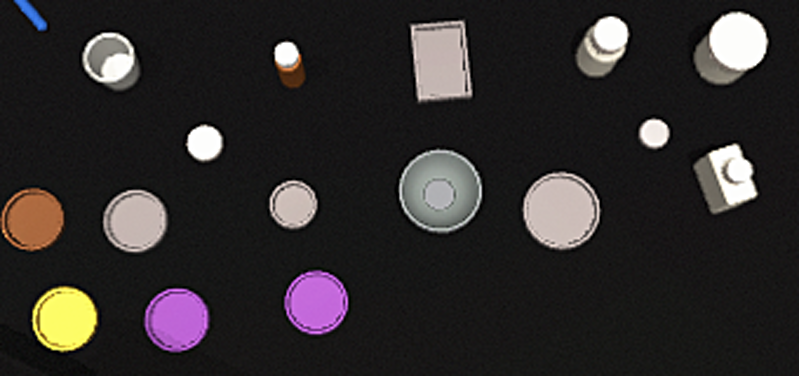

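The crop shows plain grey nests: small (293,204), medium (135,220), large (561,210) and oblong (440,60). The brown, yellow and purple decoys are clearly different. The top and side fits agree to 1–3 mm, and the vial in the side view is the one contaminated measurement. The first move turns the tool to yaw π and heads for the vial.

```bash
cat > plan.py <<'E'
import sys
from h import *
x,y,z,yaw=map(float,sys.argv[1:5]); o=robot.get_obs(); R=Rot.from_euler("xyz",o["ee_rot"]); T=Rot.from_euler("xyz",[np.pi,0,yaw])
print("t",round(o["time"],2),"pos",o["tool_pos"].round(4),"rpy",o["ee_rot"].round(3),"q",o["joint_positions"].round(2),"shift",(R.inv().apply(np.array([x,y,z])-o["tool_pos"])/.2).round(3),"turn",((R.inv()*T).as_rotvec(degrees=True)/30).round(3))
E
python3 -m handwheel '[[-0.2,-0.2,0,0,0,-0.2],[-0.4,-0.4,0,0,0,-0.4],[-0.6,-0.6,0,0,0,-0.64],[-0.8,-0.8,0,0,0,-0.64],[-1,-1,0,0,0,-0.64],[-1,-1,0,0,0,-0.64],[-1,-1,0,0,0,-0.64],[-1,-1,0,0,0,-0.64]]' -1
python3 plan.py .5932 .151 .14 3.1416
python3 - <<'E'
from h import *
print(ray("top",(274.7,206.8),.01), proj("top",[[.4453,.1526,.01],[.5934,.151,.09]]), proj("side",[.593,.151,.09]))
E
```

```text
time: 0.87
tool_pos: [0.306, 0.2603, 0.2056]
ee_rot: [-3.139, 0.002, 3.134]
wrist_force: [-0.2, 1.0, -0.2]
width: 0.094
finger_force: 0.0
t 0.87 pos [0.306  0.2603 0.2056] rpy [-3.139e+00  2.000e-03  3.134e+00] q [ 0.57 -0.25  1.68 -0.    1.71 -1.  ] shift [-1.439 -0.535  0.332] turn [-0.005  0.004 -0.014]
[0.45     0.024875] [[273.53651168 206.62081261]
 [271.10604262 141.58930898]] [[351.32923839 165.3988001 ]]
```

```bash
python3 -m handwheel '[[-0.2,-0.1,0,0,0,0],[-0.4,-0.2,0,0,0,0],[-0.6,-0.3,0,0,0,0],[-0.8,-0.4,0,0,0,0],[-1,-0.54,0,0,0,0],[-1,-0.54,0,0,0,0]]'
python3 -m handwheel '[[-0.2,0,0.1,0,0,0],[-0.35,0,0.2,0,0,0],[-0.44,0,0.33,0,0,0],[-0.44,0,0.33,0,0,0],[-0.44,0,0.33,0,0,0]]'
python3 plan.py .5932 .151 .026 3.1416
python3 - <<'E'
from h import *
img=viewer.snapshot("top"); print(fit(img,"top","nest_small",(.445,.15),(274.7,206.8)))
E
```

```text
time: 1.37
tool_pos: [0.5069, 0.1553, 0.2043]
ee_rot: [-3.14, -0.0, 3.14]
wrist_force: [-0.7, 0.2, -0.6]
width: 0.0939
finger_force: 0.0
time: 1.78
tool_pos: [0.5904, 0.1578, 0.1363]
ee_rot: [-3.141, -0.007, -3.14]
wrist_force: [-0.4, 0.3, 0.8]
width: 0.0941
finger_force: 0.0
t 1.78 pos [0.5904 0.1578 0.1363] rpy [-3.141 -0.007 -3.14 ] q [ 0.17  0.25  1.32  0.    1.58 -1.4 ] shift [-0.018 -0.034  0.552] turn [-0.001 -0.013  0.002]
(array([0.38662598, 0.20657959]), np.float64(3940.6918838908114), np.float64(4369.9375))
```

```bash
python3 -m handwheel '[[-0.015,-0.03,0.1,0,0,0],[-0.015,-0.03,0.2,0,0,0],[-0.015,-0.03,0.2,0,0,0],[-0.015,-0.03,0.2,0,0,0]]'
python3 plan.py .5932 .151 .026 3.1416
```

```text
time: 2.17
tool_pos: [0.5939, 0.1522, 0.1008]
ee_rot: [3.141, 0.0, -3.139]
wrist_force: [-0.6, 0.1, 0.7]
width: 0.094
finger_force: 0.0
t 2.17 pos [0.5939 0.1522 0.1008] rpy [ 3.141  0.    -3.139] q [ 0.16  0.27  1.37  0.    1.5  -1.41] shift [ 0.004 -0.006  0.374] turn [0.001 0.001 0.004]
```

```bash
python3 -m handwheel '[[0,-0.005,0.1,0,0,0],[0,-0.005,0.2,0,0,0],[0,-0.005,0.3,0,0,0],[0,-0.005,0.37,0,0,0],[0,-0.005,0.37,0,0,0],[0,-0.005,0.37,0,0,0]]'
python3 -m handwheel '[[0,0,0,0,0,0],[0,0,0,0,0,0],[0,0,0,0,0,0],[0,0,0,0,0,0],[0,0,0,0,0,0],[0,0,0,0,0,0],[0,0,0,0,0,0],[0,0,0,0,0,0]]' 1
python3 plan.py .5932 .151 .026 3.1416
```

```text
time: 2.67
tool_pos: [0.5952, 0.1511, 0.0274]
ee_rot: [3.141, 0.002, -3.14]
wrist_force: [-0.7, 0.5, 0.8]
width: 0.094
finger_force: 0.0
time: 3.33
tool_pos: [0.5947, 0.1505, 0.0254]
ee_rot: [3.142, -0.0, -3.14]
wrist_force: [0.1, -0.1, -0.2]
width: 0.0443
finger_force: 0.0
t 3.33 pos [0.5947 0.1505 0.0254] rpy [ 3.142 -0.    -3.14 ] q [ 0.16  0.32  1.46  0.    1.36 -1.42] shift [ 0.008  0.002 -0.003] turn [ 0.    -0.     0.002]
```

```bash
python3 -m handwheel '[[0,0,0,0,0,0],[0,0,0,0,0,0],[0,0,0,0,0,0],[0,0,0,0,0,0],[0,0,0,0,0,0]]'
python3 -m handwheel '[[0,0,-0.05,0,0,0],[0,0,-0.15,0,0,0],[0,0,-0.25,0,0,0],[0,0,-0.25,0,0,0],[0,0,-0.25,0,0,0]]'
python3 plan.py .445 .150 .076 3.1416
```

```text
time: 3.75
tool_pos: [0.5948, 0.1506, 0.0254]
ee_rot: [3.141, -0.0, -3.14]
wrist_force: [0.3, 1.1, -0.9]
width: 0.0275
finger_force: 30.0
time: 4.17
tool_pos: [0.596, 0.1507, 0.0775]
ee_rot: [3.141, 0.004, -3.14]
wrist_force: [-0.1, -0.1, -0.5]
width: 0.0277
finger_force: 30.0
t 4.17 pos [0.596  0.1507 0.0775] rpy [ 3.141  0.004 -3.14 ] q [ 0.16  0.28  1.4   0.    1.46 -1.42] shift [ 0.755 -0.003  0.004] turn [0.001 0.008 0.003]
```

```bash
python3 -m handwheel '[[0.1,0,0,0,0,0],[0.25,0,0,0,0,0],[0.4,0,0,0,0,0],[0.55,0,0,0,0,0],[0.68,0,0,0,0,0],[0.75,0,0,0,0,0],[0.75,0,0,0,0,0],[0.75,0,0,0,0,0],[0.75,0,0,0,0,0]]'
python3 plan.py .446 .150 .030 3.1416
python3 - <<'E'
from h import *
a=viewer.snapshot("top")[170:250,220:330]; b=viewer.snapshot("side")[110:230,240:410]
a=cv2.resize(a,(412,300)); b=cv2.resize(b,(425,300)); cv2.imwrite("pics/v1.png",np.hstack([a[:,:370],b])[:,:,::-1])
E
```

```text
time: 4.92
tool_pos: [0.4453, 0.1503, 0.075]
ee_rot: [-3.142, -0.0, -3.14]
wrist_force: [0.5, 0.1, -0.9]
width: 0.0277
finger_force: 30.0
t 4.92 pos [0.4453 0.1503 0.075 ] rpy [-3.142 -0.    -3.14 ] q [ 0.2  -0.03  1.75 -0.    1.42 -1.37] shift [-0.004 -0.001  0.225] turn [-0.    -0.     0.002]
```

View pics/v1.png

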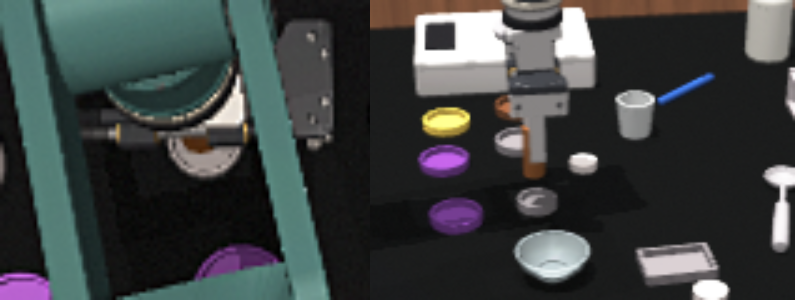

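The vial hangs over the grey small nest (crop (205,150) from above, (537,200) from the side). Lowering it now.

```bash
python3 -m handwheel '[[0,0,0.06,0,0,0],[0,0,0.12,0,0,0],[0,0,0.17,0,0,0],[0,0,0.2,0,0,0],[0,0,0.22,0,0,0],[0,0,0.225,0,0,0],[0,0,0.225,0,0,0]]'
python3 plan.py .446 .150 .0294 3.1416
```

```text
time: 5.6
tool_pos: [0.4449, 0.1504, 0.0303]
ee_rot: [3.142, -0.0, -3.14]
wrist_force: [-0.3, 0.1, -0.9]
width: 0.0279
finger_force: 30.0
t 5.6 pos [0.4449 0.1504 0.0303] rpy [ 3.142 -0.    -3.14 ] q [ 0.21  0.01  1.8   0.    1.32 -1.37] shift [-0.005 -0.002  0.005] turn [ 0.    -0.001  0.002]
```

```bash
python3 -m handwheel '[[0,0,0.005,0,0,0],[0,0,0.007,0,0,0],[0,0,0.007,0,0,0],[0,0,0.007,0,0,0]]'
python3 -m handwheel '[[0,0,0,0,0,0],[0,0,0,0,0,0],[0,0,0,0,0,0],[0,0,0,0,0,0],[0,0,0,0,0,0]]' -0.5
python3 -m handwheel '[[0,0,-0.1,0,0,0],[0,0,-0.25,0,0,0],[0,0,-0.4,0,0,0],[0,0,-0.6,0,0,0],[0,0,-0.6,0,0,0],[0,0,-0.6,0,0,0]]'
python3 plan.py .6068 -.188 .14 3.1416
```

```text
time: 5.93
tool_pos: [0.445, 0.1504, 0.0295]
ee_rot: [3.141, 0.001, -3.14]
wrist_force: [-0.2, 0.1, -0.3]
width: 0.0277
finger_force: 30.0
time: 6.35
tool_pos: [0.4448, 0.1504, 0.0292]
ee_rot: [3.141, 0.0, -3.14]
wrist_force: [0.1, 0.7, 0.0]
width: 0.0576
finger_force: 0.0
time: 6.85
tool_pos: [0.4468, 0.1508, 0.1523]
ee_rot: [3.14, 0.007, -3.14]
wrist_force: [0.0, -0.8, -0.5]
width: 0.0704
finger_force: 0.0
t 6.85 pos [0.4468 0.1508 0.1523] rpy [ 3.14   0.007 -3.14 ] q [ 0.21 -0.08  1.64  0.    1.57 -1.37] shift [-0.798 -1.695  0.064] turn [0.003 0.013 0.002]
```

```bash
python3 -m handwheel '[[-0.1,-0.15,0,0,0,0],[-0.2,-0.35,0,0,0,0],[-0.3,-0.55,0,0,0,0],[-0.4,-0.75,0,0,0,0],[-0.5,-0.95,0,0,0,0],[-0.6,-1,0,0,0,0]]' 
python3 -m handwheel '[[-0.05,-0.2,0,0,0,0],[-0.1,-0.4,0,0,0,0],[-0.15,-0.6,0,0,0,0],[-0.2,-0.69,0,0,0,0],[-0.2,-0.69,0,0,0,0],[-0.2,-0.69,0,0,0,0],[-0.2,-0.69,0,0,0,0],[-0.2,-0.69,0,0,0,0]]' 
python3 plan.py .6068 -.188 .026 3.1416
```

```text
time: 7.35
tool_pos: [0.564, -0.0532, 0.1469]
ee_rot: [-3.141, -0.004, 3.14]
wrist_force: [0.2, 1.5, 0.5]
width: 0.0704
finger_force: 0.0
time: 8.02
tool_pos: [0.6047, -0.1858, 0.1484]
ee_rot: [3.14, -0.001, -3.139]
wrist_force: [0.1, 0.4, -0.4]
width: 0.0706
finger_force: 0.0
t 8.02 pos [ 0.6047 -0.1858  0.1484] rpy [ 3.140e+00 -1.000e-03 -3.139e+00] q [-0.39  0.29  1.25  0.    1.61 -1.96] shift [-0.011 -0.012  0.612] turn [ 0.002 -0.002  0.006]
```

```bash
python3 -m handwheel '[[-0.01,-0.01,0.1,0,0,0],[-0.01,-0.01,0.25,0,0,0],[-0.01,-0.01,0.4,0,0,0],[-0.01,-0.01,0.5,0,0,0],[-0.01,-0.01,0.6,0,0,0],[-0.01,-0.01,0.6,0,0,0],[-0.01,-0.01,0.6,0,0,0]]' 
python3 -m handwheel '[[0,0,0,0,0,0],[0,0,0,0,0,0],[0,0,0,0,0,0],[0,0,0,0,0,0],[0,0,0,0,0,0],[0,0,0,0,0,0],[0,0,0,0,0,0]]' 1
python3 plan.py .4315 .323 .14 3.1416
```

```text
time: 8.6
tool_pos: [0.6062, -0.1876, 0.0281]
ee_rot: [3.14, -0.003, -3.139]
wrist_force: [-0.6, 0.2, 0.8]
width: 0.0708
finger_force: 0.0
time: 9.18
tool_pos: [0.608, -0.1895, 0.0305]
ee_rot: [-3.141, 0.002, -3.14]
wrist_force: [-0.5, 1.2, 4.6]
width: 0.0436
finger_force: 30.0
t 9.18 pos [ 0.608  -0.1895  0.0305] rpy [-3.141e+00  2.000e-03 -3.140e+00] q [-0.39  0.37  1.39  0.    1.38 -1.96] shift [ 0.878  2.563 -0.55 ] turn [-0.     0.004  0.002]
```

```bash
python3 -m handwheel '[[0,0,0,0,0,0],[0,0,0,0,0,0],[0,0,0,0,0,0]]'
python3 -m handwheel '[[0,0,-0.05,0,0,0],[0,0,-0.15,0,0,0],[0,0,-0.25,0,0,0],[0,0,-0.25,0,0,0],[0,0,-0.25,0,0,0]]'
python3 - <<'E'
from h import *
b=viewer.snapshot("side")[150:300,240:440]
cv2.imwrite("pics/v2.png",cv2.resize(b,(800,600))[:,:,::-1])
E
```

```text
time: 9.43
tool_pos: [0.608, -0.1895, 0.0305]
ee_rot: [-3.141, 0.002, -3.14]
wrist_force: [-0.2, 1.0, 5.3]
width: 0.0437
finger_force: 30.0
time: 9.85
tool_pos: [0.6079, -0.19, 0.0802]
ee_rot: [-3.14, 0.002, -3.14]
wrist_force: [-0.4, -0.6, -0.2]
width: 0.0432
finger_force: 30.0
```

View pics/v2.png

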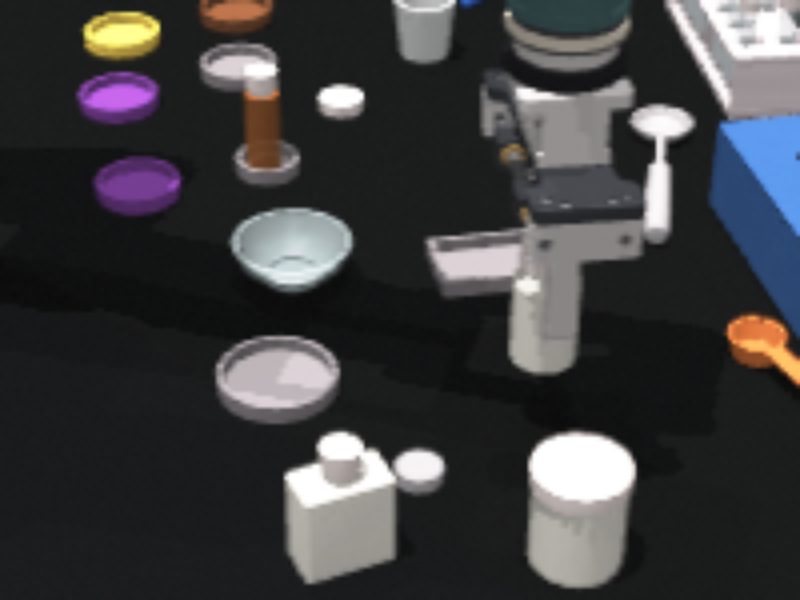

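The vial stands upright in the small nest (265,160), and the round bottle hangs upright in the gripper (545,320). Carrying it high over the dish and vial.

```bash
python3 -m handwheel '[[0.05,0.05,-0.15,0,0,0],[0.1,0.2,-0.3,0,0,0],[0.2,0.4,-0.4,0,0,0],[0.25,0.6,-0.4,0,0,0],[0.3,0.8,-0.4,0,0,0],[0.35,1,-0.4,0,0,0]]' 
python3 -m handwheel '[[0.05,0.2,0,0,0,0],[0.1,0.4,0,0,0,0],[0.15,0.6,0,0,0,0],[0.2,0.8,0,0,0,0],[0.25,1,0,0,0,0]]' 
python3 -m handwheel '[[0.05,0.2,0,0,0,0],[0.1,0.35,0,0,0,0],[0.15,0.45,0,0,0,0],[0.2,0.5,0,0,0,0],[0.25,0.55,0,0,0,0],[0.25,0.55,0,0,0,0],[0.25,0.55,0,0,0,0]]' 
python3 plan.py .4315 .323 .05 3.1416
```

```text
time: 10.4
tool_pos: [0.5372, 0.005, 0.1578]
ee_rot: [3.141, -0.002, -3.141]
wrist_force: [1.0, -0.5, -0.3]
width: 0.0436
finger_force: 30.0
time: 10.82
tool_pos: [0.4865, 0.205, 0.1569]
ee_rot: [-3.14, -0.003, -3.141]
wrist_force: [0.3, 0.9, -1.6]
width: 0.0436
finger_force: 30.0
time: 11.4
tool_pos: [0.4377, 0.3129, 0.1579]
ee_rot: [-3.14, -0.001, -3.14]
wrist_force: [0.3, -0.0, -0.5]
width: 0.0437
finger_force: 30.0
t 11.4 pos [0.4377 0.3129 0.1579] rpy [-3.14e+00 -1.00e-03 -3.14e+00] q [ 0.52  0.08  1.48 -0.    1.59 -1.06] shift [0.03  0.052 0.54 ] turn [-0.003 -0.002  0.004]
```

```bash
python3 -m handwheel '[[0.03,0.05,0.1,0,0,0],[0.03,0.05,0.2,0,0,0],[0.03,0.05,0.3,0,0,0],[0.03,0.05,0.4,0,0,0],[0.03,0.05,0.48,0,0,0],[0.03,0.05,0.48,0,0,0],[0.03,0.05,0.48,0,0,0]]' 
python3 plan.py .4315 .323 .0345 3.1416
python3 - <<'E'
from h import *
b=viewer.snapshot("side")[110:230,220:380]; a=viewer.snapshot("top")[170:290,150:310]
cv2.imwrite("pics/v3.png",np.hstack([cv2.resize(k,(400,300),interpolation=cv2.INTER_CUBIC) for k in(a,b)])[:,:,::-1])
E
```

```text
time: 11.98
tool_pos: [0.4322, 0.3219, 0.0619]
ee_rot: [-3.14, -0.002, 3.141]
wrist_force: [0.9, -0.5, -0.9]
width: 0.0442
finger_force: 30.0
t 11.98 pos [0.4322 0.3219 0.0619] rpy [-3.140e+00 -2.000e-03  3.141e+00] q [ 0.54  0.14  1.6  -0.    1.4  -1.03] shift [0.003 0.006 0.137] turn [-0.004 -0.004 -0.001]
```

View pics/v3.png

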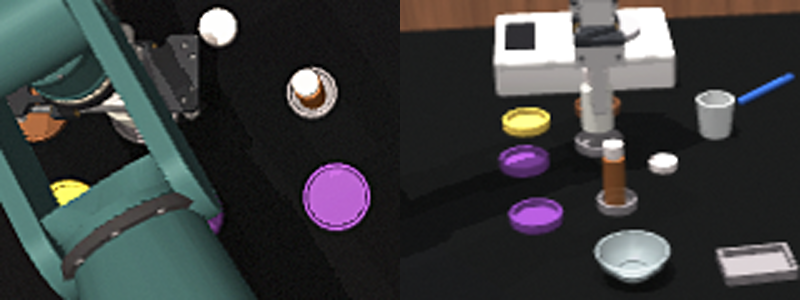

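The bottle is above the grey medium nest (side crop (598,140)). Setting it down.

```bash
python3 -m handwheel '[[0,0,0.05,0,0,0],[0,0,0.09,0,0,0],[0,0,0.11,0,0,0],[0,0,0.125,0,0,0],[0,0,0.135,0,0,0],[0,0,0.135,0,0,0],[0,0,0.135,0,0,0]]' 
python3 plan.py .4315 .323 .0345 3.1416
```

```text
time: 12.67
tool_pos: [0.4323, 0.3237, 0.0361]
ee_rot: [3.142, 0.0, -3.14]
wrist_force: [0.2, 1.0, -1.3]
width: 0.0436
finger_force: 30.0
t 12.67 pos [0.4323 0.3237 0.0361] rpy [ 3.142  0.    -3.14 ] q [ 0.54  0.16  1.63  0.    1.35 -1.03] shift [ 0.004 -0.004  0.008] turn [0.    0.    0.003]
```

```bash
python3 -m handwheel '[[0,0,0.008,0,0,0],[0,0,0.008,0,0,0],[0,0,0.008,0,0,0]]'; python3 -m handwheel '[[0,0,0.008,0,0,0],[0,0,0.008,0,0,0],[0,0,0.008,0,0,0]]'
```

```text
time: 12.92
tool_pos: [0.4323, 0.3237, 0.0346]
ee_rot: [3.141, 0.0, -3.14]
wrist_force: [-0.2, -0.1, -1.0]
width: 0.0437
finger_force: 30.0
time: 13.17
tool_pos: [0.4325, 0.3238, 0.0345]
ee_rot: [3.141, 0.001, -3.14]
wrist_force: [-3.4, -1.3, 6.0]
width: 0.0432
finger_force: 30.0
```

```bash
python3 -m handwheel '[[0,0,0,0,0,0],[0,0,0,0,0,0],[0,0,0,0,0,0],[0,0,0,0,0,0],[0,0,0,0,0,0]]' -1
python3 -m handwheel '[[0,0,-0.1,0,0,0],[0,0,-0.25,0,0,0],[0,0,-0.4,0,0,0],[0,0,-0.6,0,0,0],[0,0,-0.6,0,0,0],[0,-0.2,-0.6,0,0,0],[0,-0.4,-0.6,0,0,0],[0,-0.6,-0.6,0,0,0],[0,-0.8,-0.6,0,0,0],[0,-1,-0.6,0,0,0]]'
python3 plan.py .6022 -.33 .15 3.1416
```

```text
time: 13.58
tool_pos: [0.4322, 0.3236, 0.0327]
ee_rot: [-3.142, -0.0, -3.14]
wrist_force: [-0.7, -0.4, 0.7]
width: 0.0731
finger_force: 0.0
time: 14.42
tool_pos: [0.4322, 0.1221, 0.1528]
ee_rot: [3.141, 0.001, -3.139]
wrist_force: [0.3, -0.2, 0.7]
width: 0.0938
finger_force: 0.0
t 14.42 pos [0.4322 0.1221 0.1528] rpy [ 3.141e+00  1.000e-03 -3.139e+00] q [ 0.15 -0.12  1.68 -0.    1.58 -1.42] shift [-0.845 -2.262  0.014] turn [0.    0.002 0.004]
```

```bash
python3 -m handwheel '[[-0.05,-0.2,0,0,0,0],[-0.1,-0.4,0,0,0,0],[-0.2,-0.6,0,0,0,0],[-0.3,-0.8,0,0,0,0],[-0.4,-1,0,0,0,0]]'
python3 -m handwheel '[[-0.08,-0.2,0,0,0,0],[-0.16,-0.4,0,0,0,0],[-0.25,-0.6,0,0,0,0],[-0.35,-0.8,0,0,0,0],[-0.44,-1,0,0,0,0]]'
python3 -m handwheel '[[0,-0.15,0,0,0,0],[0,-0.26,0,0,0,0],[0,-0.26,0,0,0,0],[0,-0.26,0,0,0,0],[0,-0.26,0,0,0,0]]'
python3 plan.py .6022 -.33 .021 3.1416
python3 - <<'E'
from h import *
img=viewer.snapshot("side"); print(fit(img,"side","round_bottle",(.4315,.323),(299,155),50))
E
```

```text
time: 14.83
tool_pos: [0.5091, -0.0702, 0.153]
ee_rot: [3.142, 0.001, -3.141]
wrist_force: [0.1, 1.0, 0.1]
width: 0.0941
finger_force: 0.0
time: 15.25
tool_pos: [0.5933, -0.2607, 0.1524]
ee_rot: [3.141, 0.0, -3.141]
wrist_force: [0.3, -0.2, 0.4]
width: 0.094
finger_force: 0.0
time: 15.67
tool_pos: [0.5927, -0.3099, 0.1525]
ee_rot: [3.14, -0.0, -3.14]
wrist_force: [-0.9, 0.8, 0.3]
width: 0.0939
finger_force: 0.0
t 15.67 pos [ 0.5927 -0.3099  0.1525] rpy [ 3.14 -0.   -3.14] q [-0.57  0.37  1.14  0.    1.64 -2.14] shift [-0.047 -0.101  0.657] turn [ 0.002 -0.     0.003]
(array([0.42996761, 0.31972094]), np.float64(943.7162351018839), np.float64(1346.5625))
```

```bash
python3 -m handwheel '[[-0.045,-0.1,0.05,0,0,0],[-0.045,-0.1,0.2,0,0,0],[-0.045,-0.1,0.2,0,0,0],[-0.045,-0.1,0.2,0,0,0],[-0.045,-0.1,0.2,0,0,0]]'
python3 plan.py .6022 -.33 .021 3.1416
```

```text
time: 16.13
tool_pos: [0.6021, -0.3294, 0.1138]
ee_rot: [3.141, 0.0, -3.139]
wrist_force: [0.4, 0.1, 0.3]
width: 0.0939
finger_force: 0.0
t 16.13 pos [ 0.6021 -0.3294  0.1138] rpy [ 3.141  0.    -3.139] q [-0.58  0.42  1.14  0.    1.58 -2.16] shift [-0.001 -0.003  0.464] turn [0.    0.001 0.005]
```

```bash
python3 -m handwheel '[[0,0,0.1,0,0,0],[0,0,0.2,0,0,0],[0,0,0.3,0,0,0],[0,0,0.4,0,0,0],[0,0,0.455,0,0,0],[0,0,0.455,0,0,0],[0,0,0.455,0,0,0]]'
python3 -m handwheel '[[0,0,0,0,0,0],[0,0,0,0,0,0],[0,0,0,0,0,0],[0,0,0,0,0,0],[0,0,0,0,0,0],[0,0,0,0,0,0],[0,0,0,0,0,0],[0,0,0,0,0,0],[0,0,0,0,0,0]]' 1
python3 -m handwheel '[[0,0,-0.05,0,0,0],[0,0,-0.15,0,0,0],[0,0,-0.25,0,0,0],[0,0,-0.35,0,0,0],[0,0,-0.5,0,0,0],[0,0,-0.5,0,0,0],[0,0,-0.5,0,0,0]]'
python3 plan.py .432 -.1405 .12 3.1416
```

```text
time: 16.72
tool_pos: [0.6022, -0.3304, 0.0229]
ee_rot: [-3.141, 0.001, -3.14]
wrist_force: [-0.3, 0.3, 0.3]
width: 0.0938
finger_force: 0.0
time: 17.47
tool_pos: [0.6021, -0.3305, 0.0225]
ee_rot: [-3.142, 0.001, -3.14]
wrist_force: [-0.1, 1.0, 3.8]
width: 0.0613
finger_force: 30.0
time: 18.05
tool_pos: [0.6027, -0.3316, 0.124]
ee_rot: [-3.139, 0.004, -3.141]
wrist_force: [-0.9, -0.1, -1.5]
width: 0.0615
finger_force: 30.0
t 18.05 pos [ 0.6027 -0.3316  0.124 ] rpy [-3.139  0.004 -3.141] q [-0.59  0.42  1.13 -0.    1.59 -2.16] shift [0.853 0.956 0.014] turn [-0.005  0.007  0.002]
```

Finger width 61.5 mm: the pads hold the lid rim too, which is firm. Carry on to the large nest and check.

```bash
python3 -m handwheel '[[0.05,0.1,-0.05,0,0,0],[0.1,0.25,-0.05,0,0,0],[0.2,0.4,-0.05,0,0,0],[0.35,0.55,-0.05,0,0,0],[0.5,0.7,-0.05,0,0,0],[0.65,0.85,-0.05,0,0,0],[0.8,0.95,-0.05,0,0,0],[0.855,0.955,-0.05,0,0,0],[0.855,0.955,-0.05,0,0,0],[0.855,0.955,-0.05,0,0,0]]'
python3 -m handwheel '[[0,0,0.1,0,0,0],[0,0,0.2,0,0,0],[0,0,0.3,0,0,0],[0,0,0.38,0,0,0],[0,0,0.38,0,0,0],[0,0,0.38,0,0,0]]'
python3 plan.py .432 -.1405 .0265 3.1416
python3 - <<'E'
from h import *
b=viewer.snapshot("side")[130:280,240:440]
cv2.imwrite("pics/v4.png",cv2.resize(b,(800,600),interpolation=cv2.INTER_CUBIC)[:,:,::-1])
E
```

```text
time: 18.88
tool_pos: [0.43, -0.1399, 0.1305]
ee_rot: [3.141, -0.001, -3.141]
wrist_force: [1.3, 0.4, -1.3]
width: 0.0613
finger_force: 30.0
time: 19.38
tool_pos: [0.4305, -0.1403, 0.0544]
ee_rot: [3.14, -0.003, -3.141]
wrist_force: [-0.5, 0.7, -0.4]
width: 0.0614
finger_force: 30.0
t 19.38 pos [ 0.4305 -0.1403  0.0544] rpy [ 3.140e+00 -3.000e-03 -3.141e+00] q [-0.44 -0.05  1.81  0.    1.38 -2.01] shift [-0.008 -0.001  0.14 ] turn [ 0.003 -0.006  0.001]
```

View pics/v4.png

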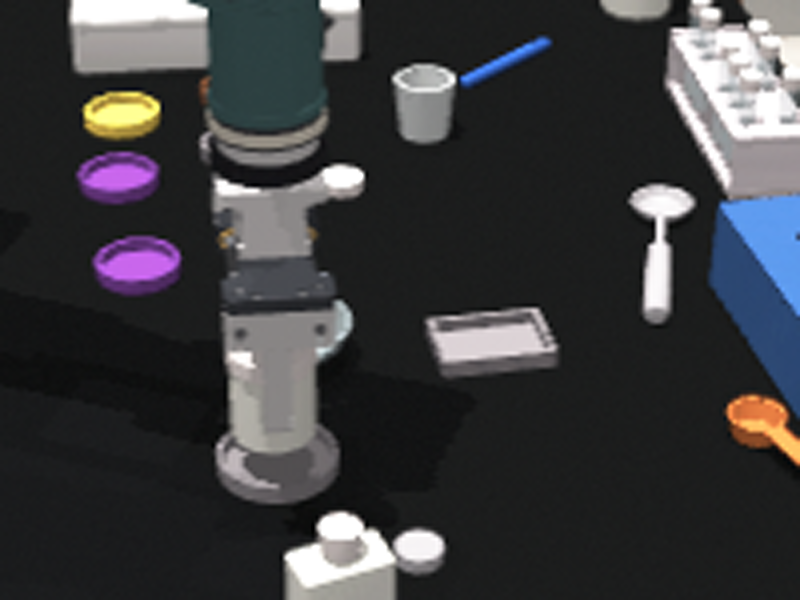

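```bash
python3 -m handwheel '[[-0.005,0,0.05,0,0,0],[-0.005,0,0.09,0,0,0],[-0.005,0,0.11,0,0,0],[-0.005,0,0.13,0,0,0],[-0.005,0,0.133,0,0,0],[-0.005,0,0.133,0,0,0],[-0.005,0,0.133,0,0,0]]'
python3 -m handwheel '[[0,0,0.008,0,0,0],[0,0,0.008,0,0,0],[0,0,0.008,0,0,0],[0,0,0.008,0,0,0]]'
```

```text
time: 20.02
tool_pos: [0.4317, -0.1399, 0.0295]
ee_rot: [-3.141, 0.001, -3.14]
wrist_force: [-0.1, -0.3, -1.3]
width: 0.0613
finger_force: 30.0
time: 20.35
tool_pos: [0.4316, -0.1399, 0.0278]
ee_rot: [-3.142, 0.0, -3.14]
wrist_force: [-0.8, -0.5, -1.6]
width: 0.0613
finger_force: 30.0
```

```bash
python3 -m handwheel '[[0,0,0.007,0,0,0],[0,0,0.007,0,0,0],[0,0,0.007,0,0,0],[0,0,0.007,0,0,0]]'
```

```text
time: 20.68
tool_pos: [0.4317, -0.14, 0.0264]
ee_rot: [-3.141, 0.001, -3.14]
wrist_force: [0.8, 0.1, 0.2]
width: 0.0616
finger_force: 30.0
```

```bash
python3 -m handwheel '[[0,0,0.004,0,0,0],[0,0,0.004,0,0,0]]'
python3 -m handwheel '[[0,0,0,0,0,0],[0,0,0,0,0,0],[0,0,0,0,0,0],[0,0,0,0,0,0]]' -0.65
python3 -m handwheel '[[0,0,-0.1,0,0,0],[0,0,-0.25,0,0,0],[0,0,-0.4,0,0,0],[0,0,-0.6,0,0,0],[0,0,-0.75,0,0,0],[0,0,-0.75,0,0,0],[0,0,-0.75,0,0,0]]'
python3 -m handwheel '[[0,0,0,0,0,0.25],[0,0,0,0,0,0.5],[0,0,0,0,0,0.75],[0,0,0,0,0,1],[0,0,0,0,0,1]]'
python3 -m handwheel '[[0,0,0,0,0,0.25],[0,0,0,0,0,0.5],[0,0,0,0,0,0.75],[0,0,0,0,0,1],[0,0,0,0,0,1]]'
python3 -m handwheel '[[0,0,0,0,0,0.25],[0,0,0,0,0,0.5],[0,0,0,0,0,0.75],[0,0,0,0,0,1],[0,0,0,0,0,1]]'
python3 -m handwheel '[[0,0,0,0,0,0.25],[0,0,0,0,0,0.5],[0,0,0,0,0,0.75],[0,0,0,0,0,1],[0,0,0,0,0,1]]'
python3 -m handwheel '[[0,0,0,0,0,0.25],[0,0,0,0,0,0.5],[0,0,0,0,0,0.75],[0,0,0,0,0,1],[0,0,0,0,0,1]]'
python3 plan.py .4588 -.3155 .15 .31
```

```text
time: 20.85
tool_pos: [0.432, -0.14, 0.0264]
ee_rot: [-3.141, 0.001, -3.14]
wrist_force: [-1.2, 0.8, 4.7]
width: 0.0616
finger_force: 30.0
time: 21.18
tool_pos: [0.4313, -0.1398, 0.0251]
ee_rot: [3.141, -0.0, -3.14]
wrist_force: [0.5, -0.7, -0.5]
width: 0.0772
finger_force: 0.0
time: 21.77
tool_pos: [0.4327, -0.1404, 0.1775]
ee_rot: [-3.14, 0.004, -3.14]
wrist_force: [0.3, 0.1, -1.2]
width: 0.0776
finger_force: 0.0
time: 22.18
tool_pos: [0.4303, -0.1393, 0.1729]
ee_rot: [-3.141, -0.005, 2.616]
wrist_force: [0.1, -0.3, 0.3]
width: 0.0777
finger_force: 0.0
time: 22.6
tool_pos: [0.4307, -0.1395, 0.1737]
ee_rot: [-3.14, -0.003, 2.095]
wrist_force: [-0.4, 0.8, -0.8]
width: 0.0775
finger_force: 0.0
time: 23.02
tool_pos: [0.431, -0.1396, 0.1743]
ee_rot: [-3.14, -0.001, 1.573]
wrist_force: [-0.4, 0.6, 0.6]
width: 0.0776
finger_force: 0.0
time: 23.43
tool_pos: [0.4311, -0.1397, 0.1746]
ee_rot: [-3.14, 0.0, 1.05]
wrist_force: [0.4, -0.2, -0.0]
width: 0.0776
finger_force: 0.0
time: 23.85
tool_pos: [0.4312, -0.1398, 0.1749]
ee_rot: [-3.141, 0.001, 0.527]
wrist_force: [-0.6, -0.3, -0.7]
width: 0.0774
finger_force: 0.0
t 23.85 pos [ 0.4312 -0.1398  0.1749] rpy [-3.141e+00  1.000e-03  5.270e-01] q [-0.44 -0.12  1.64  0.    1.63  0.61] shift [-0.323  0.829  0.124] turn [-0.001  0.001  0.415]
```

```bash
python3 -m handwheel '[[-0.05,0.15,0,0,0,0.2],[-0.12,0.35,0,0,0,0.4],[-0.2,0.55,0,0,0,0.415],[-0.27,0.7,0,0,0,0.415],[-0.325,0.83,0,0,0,0.415],[-0.325,0.83,0,0,0,0.415],[-0.325,0.83,0,0,0,0.415],[-0.325,0.83,0,0,0,0.415]]'
python3 plan.py .4588 -.3155 .026 .31
python3 - <<'E'
from h import *
b=viewer.snapshot("side"); t=viewer.snapshot("top")
cv2.imwrite("pics/v5.png",np.hstack([cv2.resize(k,(400,400),interpolation=cv2.INTER_CUBIC) for k in(t[130:250,360:480],b[200:320,260:380])])[:,:,::-1])
E
```

```text
time: 24.52
tool_pos: [0.4582, -0.3154, 0.1749]
ee_rot: [-3.14, 0.0, 0.311]
wrist_force: [0.2, 0.6, 0.5]
width: 0.0776
finger_force: 0.0
t 24.52 pos [ 0.4582 -0.3154  0.1749] rpy [-3.14   0.     0.311] q [-0.71  0.11  1.41  0.    1.63  0.55] shift [0.003 0.002 0.745] turn [-0.003  0.     0.001]
```

View pics/v5.png

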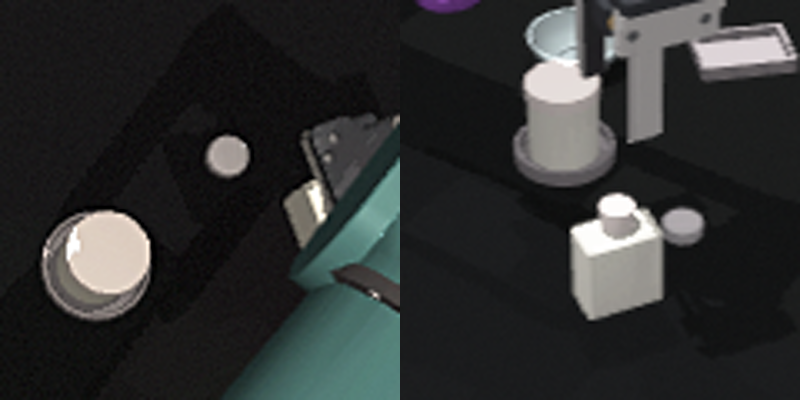

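The cup sits in the large nest (95,265), and the fingers are above the flat bottle with the loose disc clear of them. Descend and grip.

```bash
python3 -m handwheel '[[0,0,0.1,0,0,0],[0,0,0.25,0,0,0],[0,0,0.4,0,0,0],[0,0,0.55,0,0,0],[0,0,0.68,0,0,0],[0,0,0.73,0,0,0],[0,0,0.735,0,0,0],[0,0,0.735,0,0,0]]'
python3 -m handwheel '[[0,0,0,0,0,0],[0,0,0,0,0,0],[0,0,0,0,0,0],[0,0,0,0,0,0],[0,0,0,0,0,0],[0,0,0,0,0,0],[0,0,0,0,0,0],[0,0,0,0,0,0],[0,0,0,0,0,0],[0,0,0,0,0,0]]' 1
python3 -m handwheel '[[0,0,-0.05,0,0,0],[0,0,-0.15,0,0,0],[0,0,-0.25,0,0,0],[0,0,-0.35,0,0,0],[0,0,-0.5,0,0,0],[0,0,-0.6,0,0,0],[0,0,-0.6,0,0,0],[0,0,-0.6,0,0,0]]'
python3 plan.py .604 -.0152 .15 .05
```

```text
time: 25.28
tool_pos: [0.4588, -0.3155, 0.029]
ee_rot: [3.141, -0.0, 0.309]
wrist_force: [-0.0, -0.6, -0.2]
width: 0.0776
finger_force: 0.0
time: 26.12
tool_pos: [0.4584, -0.316, 0.0285]
ee_rot: [-3.141, 0.0, 0.308]
wrist_force: [-0.6, 1.0, 1.0]
width: 0.0341
finger_force: 30.0
time: 26.78
tool_pos: [0.4591, -0.3167, 0.1498]
ee_rot: [3.139, -0.002, 0.308]
wrist_force: [-0.5, 0.0, -1.0]
width: 0.0339
finger_force: 30.0
t 26.78 pos [ 0.4591 -0.3167  0.1498] rpy [ 3.139e+00 -2.000e-03  3.080e-01] q [-0.71  0.12  1.45  0.    1.57  0.56] shift [ 1.147 -1.217 -0.002] turn [ 0.005 -0.004  0.492]
```

```bash
python3 -m handwheel '[[0.1,-0.1,0,0,0,0.1],[0.2,-0.22,0,0,0,0.2],[0.35,-0.36,0,0,0,0.3],[0.5,-0.52,0,0,0,0.4],[0.65,-0.68,0,0,0,0.48],[0.8,-0.84,0,0,0,0.48],[0.95,-1,0,0,0,0.48],[0.95,-1,0,0,0,0.48]]'
python3 plan.py .604 -.0152 .15 .06
```

```text
time: 27.45
tool_pos: [0.5793, -0.0617, 0.1453]
ee_rot: [-3.137, 0.003, 0.062]
wrist_force: [-0.3, -0.6, -1.2]
width: 0.0336
finger_force: 30.0
t 27.45 pos [ 0.5793 -0.0617  0.1453] rpy [-3.137e+00  3.000e-03  6.200e-02] q [-0.21  0.18  1.38  0.    1.58  1.3 ] shift [ 0.138 -0.225 -0.023] turn [-0.009  0.006  0.005]
```

```bash
python3 -m handwheel '[[0.06,-0.1,0,0,0,0],[0.1,-0.18,0,0,0,0],[0.135,-0.225,0,0,0,0],[0.135,-0.225,0.1,0,0,0],[0.135,-0.225,0.2,0,0,0],[0.135,-0.225,0.3,0,0,0],[0.135,-0.225,0.4,0,0,0],[0.135,-0.225,0.4,0,0,0],[0.135,-0.225,0.4,0,0,0]]'
python3 plan.py .604 -.0152 .0325 .06
python3 - <<'E'
from h import *
b=viewer.snapshot("side"); t=viewer.snapshot("top")
cv2.imwrite("pics/v6.png",np.hstack([cv2.resize(k,(400,400),interpolation=cv2.INTER_CUBIC) for k in(t[90:200,280:390],b[140:250,310:420])])[:,:,::-1])
E
```

```text
time: 28.2
tool_pos: [0.6015, -0.022, 0.0658]
ee_rot: [-3.141, 0.006, 0.056]
wrist_force: [-0.2, 0.3, -0.8]
width: 0.0338
finger_force: 30.0
t 28.2 pos [ 0.6015 -0.022   0.0658] rpy [-3.141  0.006  0.056] q [-0.13  0.27  1.44 -0.    1.44  1.38] shift [ 0.015 -0.033  0.167] turn [-0.001  0.011 -0.008]
```

View pics/v6.png

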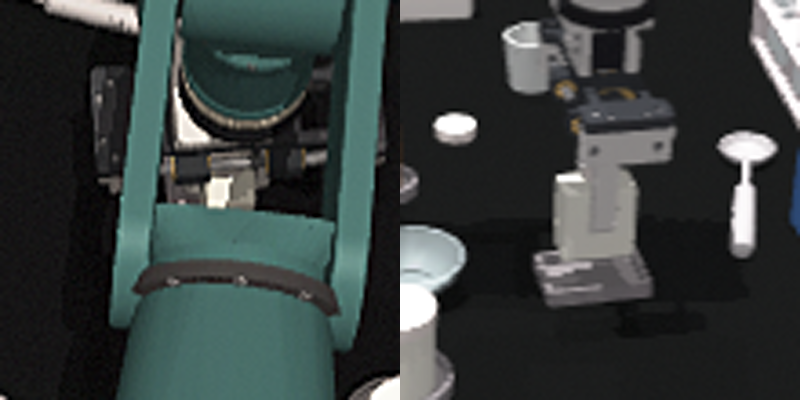

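The bottle hangs over the oblong nest (592,275) with the long sides parallel. I'll correct by 7 mm, then lower.

```bash
python3 -m handwheel '[[0.015,-0.03,0,0,0,0],[0.015,-0.033,0,0,0,0],[0.015,-0.033,0.03,0,0,0],[0.015,-0.033,0.06,0,0,0],[0.015,-0.033,0.06,0,0,0],[0.015,-0.033,0.06,0,0,0]]'
python3 plan.py .604 -.0152 .0325 .06
```

```text
time: 28.8
tool_pos: [0.6053, -0.0146, 0.0555]
ee_rot: [-3.141, 0.002, 0.056]
wrist_force: [0.1, -0.4, -0.5]
width: 0.034
finger_force: 30.0
t 28.8 pos [ 0.6053 -0.0146  0.0555] rpy [-3.141e+00  2.000e-03  5.600e-02] q [-0.12  0.28  1.44  0.    1.42  1.4 ] shift [-0.007  0.002  0.115] turn [-0.001  0.003 -0.007]
```

```bash
python3 -m handwheel '[[-0.005,0,0.04,0,0,0],[-0.005,0,0.08,0,0,0],[-0.005,0,0.1,0,0,0],[-0.005,0,0.105,0,0,0],[-0.005,0,0.105,0,0,0],[-0.005,0,0.105,0,0,0]]'
python3 -m handwheel '[[0,0,0.006,0,0,0],[0,0,0.006,0,0,0],[0,0,0.006,0,0,0],[0,0,0.006,0,0,0]]'
```

```text
time: 29.3
tool_pos: [0.6051, -0.0148, 0.0354]
ee_rot: [-3.142, 0.0, 0.056]
wrist_force: [-0.0, 0.5, -1.3]
width: 0.0338
finger_force: 30.0
time: 29.63
tool_pos: [0.6052, -0.0148, 0.0345]
ee_rot: [3.142, -0.0, 0.056]
wrist_force: [-0.9, -0.1, -0.2]
width: 0.034
finger_force: 30.0
```

```bash
python3 -m handwheel '[[0,0,0.006,0,0,0],[0,0,0.006,0,0,0],[0,0,0.006,0,0,0]]'
python3 -m handwheel '[[0,0,0.006,0,0,0],[0,0,0.006,0,0,0],[0,0,0.006,0,0,0]]'
```

```text
time: 29.88
tool_pos: [0.6049, -0.0148, 0.033]
ee_rot: [-3.141, 0.0, 0.056]
wrist_force: [-0.7, 0.3, -0.4]
width: 0.0339
finger_force: 30.0
time: 30.13
tool_pos: [0.6053, -0.0148, 0.0326]
ee_rot: [3.142, -0.001, 0.056]
wrist_force: [-0.9, -0.1, 3.1]
width: 0.0339
finger_force: 30.0
```

Contact at 3 N at the expected height (0.0325). Release, retreat, then look.

```bash
python3 -m handwheel '[[0,0,0,0,0,0],[0,0,0,0,0,0],[0,0,0,0,0,0],[0,0,0,0,0,0],[0,0,0,0,0,0]]' -0.5
python3 -m handwheel '[[0,0,-0.1,0,0,0],[0,0,-0.25,0,0,0],[0,0,-0.4,0,0,0],[0,0,-0.6,0,0,0],[0,0,-0.8,0,0,0],[0,0,-0.9,0,0,0],[0,0,-0.9,0,0,0]]'
python3 -m handwheel '[[-0.2,0.2,0,0,0,0],[-0.4,0.4,0,0,0,0],[-0.6,0.6,0,0,0,0],[-0.8,0.8,0,0,0,0],[-1,1,0,0,0,0],[-1,1,0,0,0,0],[-1,1,0,0,0,0],[-1,1,0,0,0,0]]'
python3 -m handwheel '[[-0.05,0.2,0,0,0,0],[-0.1,0.4,0,0,0,0],[-0.1,0.6,0,0,0,0],[-0.1,0.8,0,0,0,0],[-0.1,1,0,0,0,0],[-0.1,1,0,0,0,0],[-0.1,1,0,0,0,0]]'
python3 - <<'E'
from h import *
Q=dict(vial=(.445,.15),round_bottle=(.4315,.323),cup=(.432,-.14),flat_bottle=(.605,-.015))
t=viewer.snapshot("top"); b=viewer.snapshot("side")
for k,q in Q.items(): print(k,fit(t,"top",k,q,proj("top",[*q,.04])[0])[0].round(4))
cv2.imwrite("pics/end.png",np.vstack([cv2.resize(t[110:270,150:450],(560,300),interpolation=cv2.INTER_CUBIC),cv2.resize(b[120:280,220:520],(560,300),interpolation=cv2.INTER_CUBIC)])[:,:,::-1])
E
```

```text
time: 30.55
tool_pos: [0.6049, -0.0148, 0.0316]
ee_rot: [-3.141, 0.0, 0.056]
wrist_force: [-0.6, 0.4, 0.2]
width: 0.0641
finger_force: 0.0
time: 31.13
tool_pos: [0.608, -0.0151, 0.2196]
ee_rot: [3.139, -0.013, 0.056]
wrist_force: [-0.3, -0.1, -0.2]
width: 0.0704
finger_force: 0.0
time: 31.8
tool_pos: [0.4126, -0.2292, 0.2103]
ee_rot: [3.141, 0.004, 0.049]
wrist_force: [0.5, -0.4, 0.0]
width: 0.0702
finger_force: 0.0
time: 32.38
tool_pos: [0.4076, -0.4271, 0.2084]
ee_rot: [-3.137, 0.003, 0.054]
wrist_force: [-0.1, 0.7, -0.3]
width: 0.0708
finger_force: 0.0
vial [0.4401 0.1484]
round_bottle [0.4268 0.3193]
cup [ 0.4277 -0.1357]
flat_bottle [ 0.6001 -0.0133  0.4488]
```

View pics/end.png

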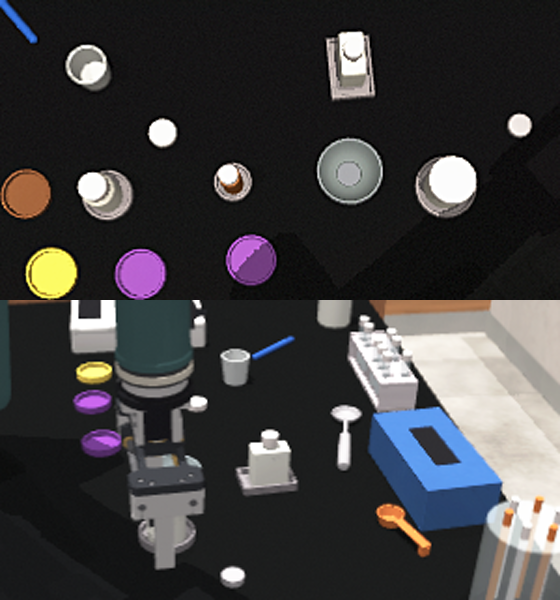

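All four stand in their nests from above. The round bottle is hidden in the side view, so I'll shift the arm aside for one last check.

```bash
python3 -m handwheel '[[-0.2,0,0,0,0,0],[-0.4,0,0,0,0,0],[-0.6,0,0,0,0,0],[-0.8,0,0,0,0,0],[-0.9,0,0,0,0,0],[-0.9,0,0,0,0,0],[-0.9,0,0,0,0,0],[-0.9,0,0,0,0,0]]'
python3 - <<'E'
from h import *
b=viewer.snapshot("side")
cv2.imwrite("pics/end2.png",cv2.resize(b[120:280,220:420],(750,600),interpolation=cv2.INTER_CUBIC)[:,:,::-1])
E
```

```text
time: 33.15
tool_pos: [0.2294, -0.4358, 0.2123]
ee_rot: [3.141, -0.001, 0.058]
wrist_force: [0.1, 0.2, -0.6]
width: 0.0706
finger_force: 0.0
```

View pics/end2.png

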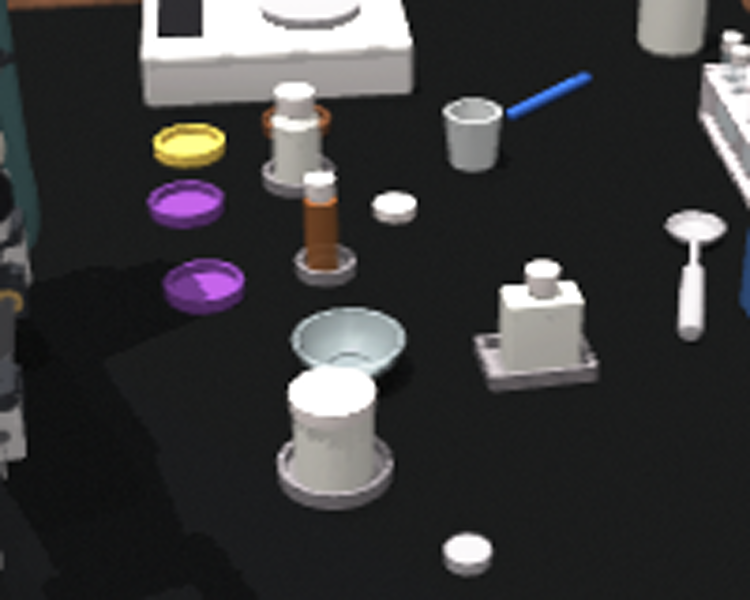

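All four stand upright in their grey nests: bottle (297,150), vial (322,225), cup (333,435), flat bottle (540,320). The dish and beaker are where they were.

```bash
python3 -c "
from bench import robot
print(robot.close_job())"
```

```text
the job is handed in; nothing more can be done
None
```

The job is handed in: all four containers stand upright in their matching grey nests after about 33 s of the 104 s allowed, and the last pictures show the dish and beaker where they were.

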